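# Set the depth stop of a screen bonding head

## Robot

A 6-joint arm with a two-finger parallel gripper is mounted at the origin on the work surface. World frame = base frame: x ahead of the robot, y to its left, z up, the work surface at z = 0. Lengths are in m, angles in degrees, forces in N, time in s.
With the tool pointing down it reaches from about 0.4 to 0.825 m from the base axis. Payload 7 kg.
Tool frame: the origin (TCP) lies between the finger pads, 19 mm behind the fingertips; this is the grasp point; z points along the fingers, y is the line along which they close (so a half turn about z gives the same grasp; the last joint's range is limited). The gripper opens to 88 mm and grips with 3 to 60 N. Pads are 19 mm wide; open, the fingers measure 130 mm over their backs; the gripper's body (78 mm by 193 mm) begins 47 mm behind the grasp point.
Start: joints at [-50.185, 20.546, 0.682, 0, -70.136, -16.507], TCP at [0.267, -0.62, 0.245] pointing down, gripper open.
Joint ranges: [-176.03, 176.03], [-82.01, 121.73], [-58.28, 71.71], [-173.87, 95.51], [-174.79, -0.11], [-173.66, 173.66]. Speed limits (degrees/s): [136.94, 136.94, 172.46, 180, 180, 180].

## Interface

Orientations are given as [roll, pitch, yaw] about the fixed x, y, z axes, in that order (R = Rz(yaw) Ry(pitch) Rx(roll)).
In Python, from plant import r gives the robot as it stands.
- The arm moves only by the tool carry_out, never from a script. Its argument "targets" is a list of rows, each a list of 6 numbers: the shift along the tool's x, y, z scaled (see below), then the turn, a rotation vector about the tool's x, y, z scaled (see below). A call has 1 to 5 rows; each row shifts and turns the commanded pose from where the row before left it, along the tool's axes as they then stand; what a row does not reach is not made up. The controller multiplies each number of a shift by 0.5 m and each number of a turn by 60 degrees. A row lasts 1/8 s, in which the tool goes at most 62.5 mm and 10.7 degrees, less where a joint would pass 70% of its speed; a pose out of reach is approached as far as the arm can. A call with a number of a shift or a turn outside -1 to 1 is refused whole. A call with a gripper value outside its range is refused whole. "hand" is the opening, from 0 (shut) to 1 (fully open), set as the call begins (left out, the last holds). The fingers move at their own pace and stop on an object; "squeeze" is the grip in N (left out, the last holds). Time passes only in rows, so rows that do not move let the fingers close. It gives the time, the measured TCP pose, the force, the opening and the grip force at its end, in the units of the state.
- r.get_state(): the state, without advancing time (a new reading comes with each control period).
- r.capture(name): name is "side" or "top"; returns the picture (420x560x3 uint8, red, green, blue); there is no depth.
- r.camera_info(name): a dict with "K" (3x3 intrinsics, pixels), "eye" and "attitude" of the camera in the world. Camera axes: x right, y down, z forward; pixel columns grow to the right and rows downward; lengths in m; the calibration is good to about 2 mm. A picture is of the moment at which its call begins. camera_info takes no time and is no camera call.
- r.close_job(): hands the job in; it is judged then, once.
The state is a dict: "time_s": time; "joints": joint angles; "qd": joint speeds; "joint_torque": joint torques, N m; "tcp_pos": TCP position; "eef_rot": TCP orientation; "contact_force": force on the tool from outside, world axes, zero at the start; "moment": the same for the moment, N m; "gripper_width": finger opening in m; "gripper_force": force on a finger pad.
Only numpy, scipy, OpenCV 4.12 (cv2) and the standard library are available. Lean on these libraries where they do the work, as an engineer would, in place of code of your own. Each camera call takes 0.05 s, during which the arm holds its last target. There are 200 camera calls.

## Task

The bonding head is resting on its anvil, so set its depth stop: screw the big knurled nut on top of the bridge down (clockwise from above) until it bottoms out on the bridge, then back it off a quarter turn for over-travel. Finish while still gripping the nut and holding it still at that quarter turn, so it cannot creep while I nip up its lock screw; do not let go of it, and leave the screen, the gauge block and the tools lying around the head where they are.

Things in the scene. Friction and masses are not known exactly. Their poses are not given: they have to be found in the camera images.
- bond_head: Bonding head, fixed: base plate 200 x 250 x 20 mm, two columns 88 mm either side (its +-y), heated carriage, and on top a bridge 80 (x) x 220 (y) mm, top face 165 mm above the bench. Origin: centre of the base's underside, on the stop nut's axis; z up, y along the bridge. A threaded rod 14 mm thick stands on that axis to 50 mm above the bridge; else nothing over 3 mm high stands on the bridge.
- stop_nut_grip (a point): Centre of the knurled head of the steel stop nut, on its axis; z up, turns with the nut. Head: round, 44 mm across, 24 mm high (12 above to 12 below this point); under it a plain collar 28 mm across, 12 mm high, whose underside bottoms on the bridge; then this point is 189 mm above the bench. Grip from above, fingers either side of the rod, which stands 10 to 14 mm out of the nut.
- stop_nut (a joint): Nut's angle on its right-hand thread, rad: 0 = bottomed on the bridge (hard stop), growing as it is unscrewed (anticlockwise from above), 3 mm rise a turn. Already started on the rod, it begins half a turn to just over one turn (3.2 to 6.7 rad) above bottom, turns with about 0.08 N m of drag, stays where left and goes solid at the bottom. A quarter turn is 1.57 rad.
- panel_stage: Low alignment stage 60 mm high, fixed, 180 mm beyond the nut axis along bond_head's +x, with the screen on it. Not part of the job.
- screen: Phone screen 70 x 148 x 5 mm lying on the stage. Leave alone.
- hex_key: Small L-shaped hex key, 80 mm, lying on the base plate on its +x side. Leave alone.
- gauge_block: Steel gauge block 9 x 35 x 30 mm, standing on the base plate near a +x corner. Leave alone.
- tweezers: Steel tweezers 130 mm, lying on the bench on the -y side of the head. Leave alone.
- screwdriver: Screwdriver 150 mm, lying on the bench on the +y side of the head. Leave alone.

How it is judged:
By the outcome, as a careful person would: the job done as asked, in the order asked, and still so for the second after the job is handed in, while the arm keeps its last pose, push and grip.
It also fails if it takes over 72 s, if anything falls off the work surface, if the arm or the gripper's body presses on something with over 40 N, if the wrist force passes 120 N, or if a joint passes its speed limit or range.

## Working session

There is one attempt and no reset: what is moved stays moved. The work goes in short steps, Python scripts to look and compute and a tool call to move; the robot and the scene stay as the last step left them, time stands still between calls to the robot, and variables do not carry over. Pictures are saved under pics/ and viewed, at most 10 in all, crops included, and the job is handed in when it is done.

Besides the shell and the picture viewer there is one more tool, called after "Request:" by a JSON object that holds its "name" and its "arguments", one argument or row to a line. carry_out: Moves the arm, as the interface text tells. Its arguments: {"type":"object","properties":{"targets":{"type":"array","items":{"type":"array","items":{"type":"number","minimum":-1,"maximum":1}}},"hand":{"type":"number"},"squeeze":{"type":"number"}},"required":["targets"]}

```bash
mkdir -p pics; ls; python3 - <<'E'
from plant import r
import cv2
s=r.get_state();print(s)
for n in("side","top"):
    i=r.camera_info(n);print(n,i)
    cv2.imwrite(f"pics/{n}0.png",r.capture(n)[:,:,::-1])
E
```

```text
pics
{'time_s': 0.0, 'joints': array([-5.01854377e+01,  2.05916687e+01,  6.33513374e-01, -1.98995730e-02,
       -7.01365000e+01, -1.65066687e+01]), 'qd': array([-0.00791582, -0.01015414,  0.01207827, -0.06357229,  0.08903531,
        0.00892181]), 'joint_torque': array([ 1.42088484e-03, -5.82714593e+01,  2.93060911e+01,  6.99731067e+00,
        6.72025941e-03, -2.31981066e-04]), 'tcp_pos': array([ 0.26686708, -0.61949982,  0.24441875]), 'eef_rot': array([ 1.79903930e+02, -8.96085006e-03, -1.56698876e+02]), 'contact_force': array([ 0.45690646, -0.05678249, -0.35935435]), 'moment': array([ 0.04835685, -0.01006916, -0.02850652]), 'gripper_force': 0.0, 'gripper_width': 0.08762021832018835}
side {'K': array([[484.70236789,   0.        , 269.08958308],
       [  0.        , 484.70236789, 212.71829887],
       [  0.        ,   0.        ,   1.        ]]), 'eye': array([0.16668457, 0.84973799, 0.84430128]), 'attitude': array([-129.04406107,    1.25439308, -151.51760583])}
top {'K': array([[468.3607572 ,   0.        , 277.52293296],
       [  0.        , 468.3607572 , 206.73059132],
       [  0.        ,   0.        ,   1.        ]]), 'eye': array([0.53535691, 0.08645279, 1.19381815]), 'attitude': array([-176.62714488,   -1.41404909,  -89.19951021])}
```

View pics/top0.png

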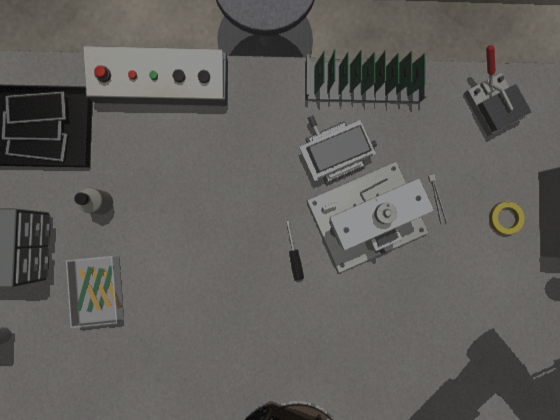

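View pics/side0.png

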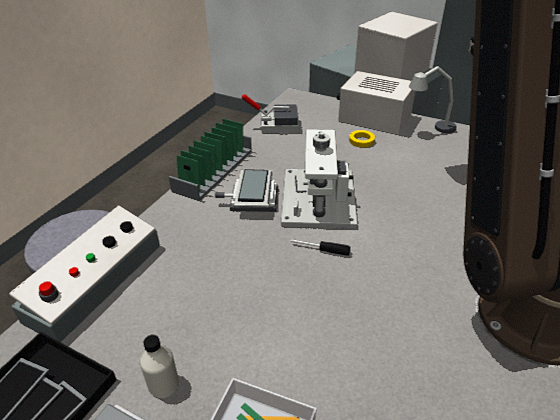

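The top view shows the nut at about (386,213) on the bridge, with the stage above it and the base plate around it. The side view shows the nut at about (321,138). I'll enlarge both.

```bash
python3 - <<'E'
import cv2,numpy as np
a=cv2.imread("pics/top0.png")[160:280,300:450]; b=cv2.imread("pics/side0.png")[120:180,290:350]
a=cv2.resize(a,(750,600),interpolation=cv2.INTER_CUBIC); b=cv2.resize(b,(600,600),interpolation=cv2.INTER_CUBIC)
cv2.imwrite("pics/topc.png",a);cv2.imwrite("pics/sidec.png",b)
E
```

```text
(no output)
```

View pics/topc.png

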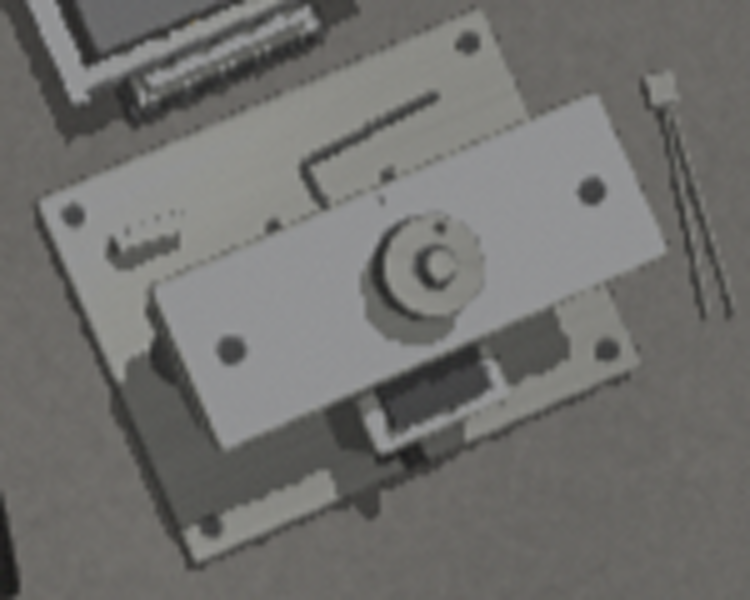

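View pics/sidec.png

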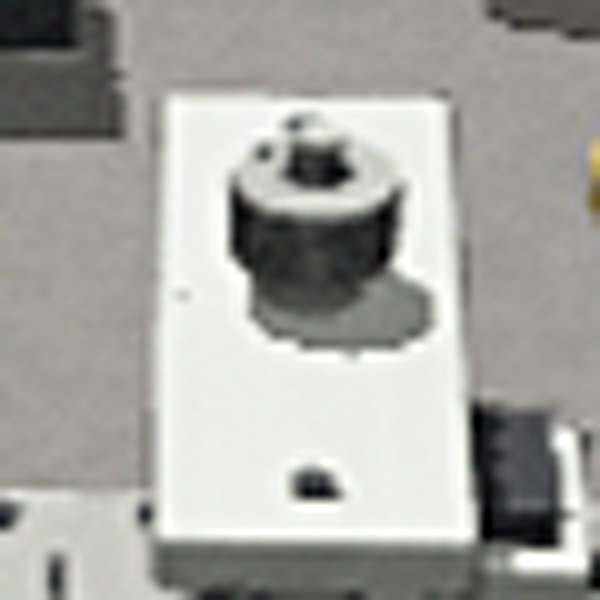

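The top crop shows the bridge corners at crop (152,290), (598,95), (667,247) and (222,450). The nut face is centred near (435,265) with a dot at (441,228). In the side crop the nut's top ellipse is centred near (317,178), with the dot at (265,152).

```bash
cat > h.py <<'E'
import numpy as np
from plant import r
from scipy.spatial.transform import Rotation as R
def ray(n,u,v):
    i=r.camera_info(n); return i["eye"],R.from_euler("xyz",i["attitude"],degrees=True).as_matrix()@np.linalg.solve(i["K"],[u,v,1])
def atz(n,u,v,z):
    e,d=ray(n,u,v); return e+d*(z-e[2])/d[2]
def tri(p,q):
    e,d=ray("top",*p);f,g=ray("side",*q)
    s=np.linalg.lstsq(np.c_[d,-g],f-e,rcond=None)[0]
    a,b=e+s[0]*d,f+s[1]*g
    return (a+b)/2,np.linalg.norm(a-b)
T=lambda x,y:(300+(x+.5)/5-.5,160+(y+.5)/5-.5)
S=lambda x,y:(290+(x+.5)/10-.5,120+(y+.5)/10-.5)
E
python3 - <<'E'
from h import *
c=np.array([atz("top",*T(*p),.165) for p in[(152,290),(598,95),(667,247),(222,450)]]);print(c,c.mean(0))
print("sides",[np.linalg.norm(c[i]-c[i-1]) for i in range(4)])
y=c[0]-c[1]+c[3]-c[2];print("y axis deg",np.degrees(np.arctan2(y[1],y[0])))
c=np.array([atz("side",*S(*p),.165) for p in[(165,95),(445,95),(475,540),(155,540)]]);print(c,c.mean(0))
y=c[3]-c[0]+c[2]-c[1];print("y axis deg",np.degrees(np.arctan2(y[1],y[0])))
print("nut top",tri(T(435,265),S(317,178)))
print("dot",tri(T(441,228),S(265,152)))
print("rod",tri(T(441,265),S(318,138)))
E
```

```text
[[ 0.57414526 -0.05412094  0.165     ]
 [ 0.66393472 -0.25259895  0.165     ]
 [ 0.59663738 -0.2831849   0.165     ]
 [ 0.50427433 -0.08548754  0.165     ]] [ 0.58474792 -0.16884808  0.165     ]
sides [np.float64(0.07658857082317791), np.float64(0.2178432165456324), np.float64(0.07392179474213925), np.float64(0.2182090267087991)]
y axis deg 114.69190527622386
[[ 0.66484795 -0.2556722   0.165     ]
 [ 0.59443315 -0.29038755  0.165     ]
 [ 0.50313452 -0.08960771  0.165     ]
 [ 0.5732944  -0.05439332  0.165     ]] [ 0.58392751 -0.17251519  0.165     ]
y axis deg 114.45555419849543
nut top (array([ 0.58400381, -0.17011868,  0.20378103]), np.float64(0.0024735207227791697))
dot (array([ 0.59964175, -0.17198697,  0.20649185]), np.float64(0.002495435633753077))
rod (array([ 0.58369074, -0.16937396,  0.21600235]), np.float64(0.0018945124983732377))
```

Request:
{"name": "carry_out", "arguments": {
  "targets": [
    [-0.094, 0.0575, -0.006, 0, 0, 0],
    [-0.094, 0.0575, -0.006, 0, 0, 0],
    [-0.094, 0.0575, -0.006, 0, 0, 0],
    [-0.094, 0.0575, -0.006, 0, 0, 0],
    [-0.094, 0.0575, -0.006, 0, 0, 0]
  ],
  "hand": 1,
  "squeeze": 40
}}

```text
time_s: 0.72
tcp_pos: [0.4267, -0.3932, 0.2602]
eef_rot: [180.0, -0.0, -156.7]
contact_force: [0.3, -1.0, 0.3]
gripper_width: 0.0875
gripper_force: 0.0
```

Request:
{"name": "carry_out", "arguments": {
  "targets": [
    [-0.094, 0.0575, 0, 0, 0, 0],
    [-0.094, 0.0575, 0, 0, 0, 0],
    [-0.094, 0.0575, 0, 0, 0, 0],
    [-0.092, 0.0575, 0, 0, 0, 0],
    [-0.09, 0.0575, 0, 0, 0, 0]
  ]
}}

```text
time_s: 1.35
tcp_pos: [0.5828, -0.1694, 0.2601]
eef_rot: [180.0, -0.0, -156.7]
contact_force: [0.4, -0.8, 0.2]
gripper_width: 0.0875
gripper_force: 0.0
```

Request:
{"name": "carry_out", "arguments": {
  "targets": [
    [0, 0, 0, 0, 0, -0.17],
    [0, 0, 0, 0, 0, -0.17],
    [0, 0, 0, 0, 0, -0.17],
    [0, 0, 0, 0, 0, -0.17],
    [0, 0, 0, 0, 0, -0.17]
  ]
}}

```text
time_s: 1.98
tcp_pos: [0.5819, -0.171, 0.2599]
eef_rot: [179.9, -0.0, -105.4]
contact_force: [-0.1, 0.3, -0.5]
gripper_width: 0.0881
gripper_force: 0.0
```

```bash
python3 -c "
from plant import r;print(r.get_state())"
```

```text
{'time_s': 1.975, 'joints': array([ 2.05360228e+00,  1.36755293e+01, -7.06766726e+00, -1.31021696e-02,
       -6.93078805e+01, -1.74076564e+01]), 'qd': array([-2.64206015e-02,  4.19736062e-02,  3.46553103e-02, -6.09629873e-02,
        7.78596752e-02,  8.09762211e+01]), 'joint_torque': array([ 3.84912395e-02, -4.86165011e+01,  2.91582620e+01,  6.95695415e+00,
        8.32813239e-03, -2.35321708e+00]), 'tcp_pos': array([ 0.5819453 , -0.17097927,  0.25986504]), 'eef_rot': array([ 1.79947596e+02, -3.58911142e-03, -1.05358688e+02]), 'contact_force': array([-0.14421938,  0.2625315 , -0.5055013 ]), 'moment': array([0.07679306, 0.08902094, 0.00132121]), 'gripper_force': 0.0, 'gripper_width': 0.08806773982215955}
```

Request:
{"name": "carry_out", "arguments": {
  "targets": [
    [0, 0, 0, 0, 0, -0.17],
    [0, 0, 0, 0, 0, -0.17],
    [0, 0, 0, 0, 0, -0.17],
    [0, 0, 0, 0, 0, -0.17],
    [0, 0, 0, 0, 0, -0.17]
  ]
}}

```text
time_s: 2.6
tcp_pos: [0.5819, -0.171, 0.2599]
eef_rot: [180.0, 0.0, -54.4]
contact_force: [1.3, 0.2, -0.2]
gripper_width: 0.0873
gripper_force: 0.0
```

Request:
{"name": "carry_out", "arguments": {
  "targets": [
    [0, 0, 0, 0, 0, -0.17],
    [0, 0, 0, 0, 0, -0.17],
    [0, 0, 0, 0, 0, -0.17],
    [0, 0, 0, 0, 0, -0.17],
    [0, 0, 0, 0, 0, -0.17]
  ]
}}

```text
time_s: 3.22
tcp_pos: [0.5819, -0.171, 0.2599]
eef_rot: [-180.0, 0.1, -3.4]
contact_force: [0.2, -0.2, -0.5]
gripper_width: 0.0878
gripper_force: 0.0
```

Request:
{"name": "carry_out", "arguments": {
  "targets": [
    [0, 0, 0, 0, 0, -0.17],
    [0, 0, 0, 0, 0, -0.17],
    [0, 0, 0, 0, 0, -0.17],
    [0, 0, 0, 0, 0, -0.17],
    [0, 0, 0, 0, 0, -0.17]
  ]
}}

```text
time_s: 3.85
tcp_pos: [0.5819, -0.171, 0.2599]
eef_rot: [-180.0, 0.0, 47.6]
contact_force: [0.9, 0.2, -0.3]
gripper_width: 0.0875
gripper_force: 0.0
```

Request:
{"name": "carry_out", "arguments": {
  "targets": [
    [0, 0, 0, 0, 0, -0.17],
    [0, 0, 0, 0, 0, -0.17],
    [0, 0, 0, 0, 0, -0.14],
    [0, 0, 0, 0, 0, 0],
    [0, 0, 0, 0, 0, 0]
  ]
}}

```text
time_s: 4.47
tcp_pos: [0.5821, -0.171, 0.2601]
eef_rot: [-180.0, 0.0, 75.9]
contact_force: [0.6, -0.2, 0.3]
gripper_width: 0.0879
gripper_force: 0.0
```

```bash
cat >> h.py <<'E'
def show(goal=None):
    s=r.get_state();print("t",s["time_s"],"j6",s["joints"][5].round(2),"tcp",s["tcp_pos"].round(4),"rpy",s["eef_rot"].round(2),"F",s["contact_force"].round(1),"M",s["moment"].round(3),"w",s["gripper_width"].round(4),s["gripper_force"],"tq6",s["joint_torque"][5].round(3))
    if goal is not None: print("row units",(R.from_euler("xyz",s["eef_rot"],degrees=True).inv().apply(goal-s["tcp_pos"])/.5).round(4))
E
python3 - <<'E'
from h import *
show(np.array([.584,-.170,.195]))
import cv2
a=r.capture("side");b=r.capture("top")
a=cv2.resize(a[80:200,250:400],(750,600),interpolation=3)[:,:,::-1]
cv2.imwrite("pics/s1.png",a)
E
```

```text
Traceback (most recent call last):
  File "h.py", line 16, in show
    s=r.get_state();print("t",s["time_s"],"j6",s["joints"][5].round(2),"tcp",s["tcp_pos"].round(4),"rpy",s["eef_rot"].round(2),"F",s["contact_force"].round(1),"M",s["moment"].round(3),"w",s["gripper_width"].round(4),s["gripper_force"],"tq6",s["joint_torque"][5].round(3))
                                                                                                                                                                                            ^^^^^^^^^^^^^^^^^^^^^^^^
AttributeError: 'float' object has no attribute 'round'
```

```bash
sed -i 's/s\["gripper_width"\].round(4)/round(s["gripper_width"],4)/' h.py
python3 - <<'E'
from h import *
show(np.array([.584,-.170,.195]))
E
```

```text
t 4.475 j6 163.87 tcp [ 0.5821 -0.171   0.2601] rpy [-179.98    0.     75.92] F [ 0.6 -0.2  0.3] M [-0.208  0.053 -0.023] w 0.0879 0.0 tq6 0.054
row units [0.0029 0.0033 0.1303]
```

Request:
{"name": "carry_out", "arguments": {
  "targets": [
    [0.003, 0.003, 0.03, 0, 0, 0],
    [0, 0, 0.03, 0, 0, 0],
    [0, 0, 0.03, 0, 0, 0],
    [0, 0, 0.03, 0, 0, 0],
    [0, 0, 0.01, 0, 0, 0]
  ]
}}

```text
time_s: 5.1
tcp_pos: [0.5834, -0.17, 0.1937]
eef_rot: [-179.9, 0.0, 76.1]
contact_force: [0.4, -0.7, 0.3]
gripper_width: 0.0876
gripper_force: 0.0
```

```bash
python3 - <<'E'
from h import *
show(np.array([.584,-.170,.195]))
import cv2
a=r.capture("side")
a=cv2.resize(a[80:200,250:400],(750,600),interpolation=3)[:,:,::-1]
cv2.imwrite("pics/s1.png",a)
E
```

```text
t 5.1 j6 163.95 tcp [ 0.5834 -0.17    0.1937] rpy [-1.7988e+02  2.0000e-02  7.6100e+01] F [ 0.4 -0.7  0.3] M [-0.146  0.044 -0.039] w 0.0876 0.0 tq6 -0.003
row units [ 0.0002  0.0012 -0.0026]
```

View pics/s1.png

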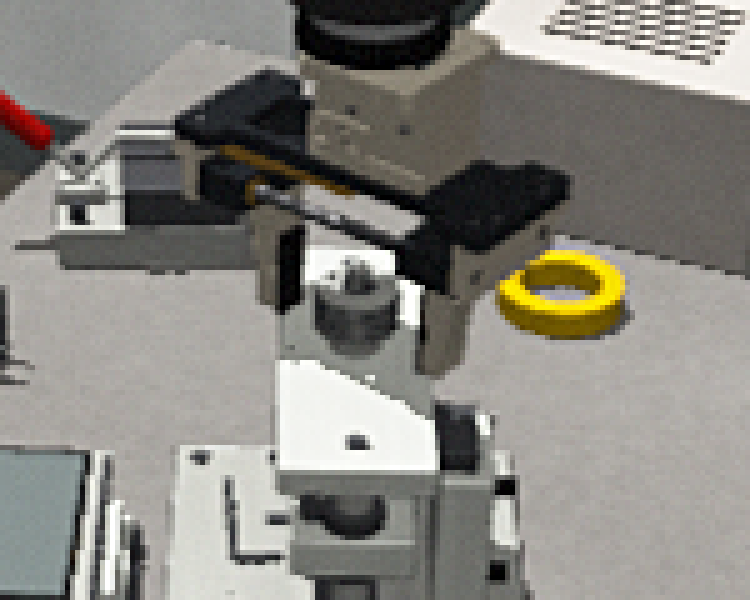

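The fingers straddle the nut, which sits at about (357,305) between pads at (290,265) and (420,330), and the tips clear the bridge. Now I'll close on it.

Request:
{"name": "carry_out", "arguments": {
  "targets": [
    [0, 0, 0, 0, 0, 0],
    [0, 0, 0, 0, 0, 0],
    [0, 0, 0, 0, 0, 0],
    [0, 0, 0, 0, 0, 0],
    [0, 0, 0, 0, 0, 0]
  ],
  "hand": 0,
  "squeeze": 30
}}

```text
time_s: 5.78
tcp_pos: [0.5853, -0.1702, 0.1958]
eef_rot: [179.8, -0.0, 76.1]
contact_force: [8.2, -4.7, -8.9]
gripper_width: 0.0433
gripper_force: 30.6
```

```bash
python3 -c "
from h import *
show()"
```

```text
t 5.775 j6 163.95 tcp [ 0.5853 -0.1702  0.1958] rpy [ 1.7983e+02 -1.0000e-02  7.6120e+01] F [ 8.2 -4.7 -8.9] M [-1.707 -1.887 -0.059] w 0.0433 30.602903366088867 tq6 0.053
```

Request:
{"name": "carry_out", "arguments": {
  "targets": [
    [-0.001, 0.004, 0.001, 0, 0, 0],
    [0, 0, 0, 0, 0, 0],
    [0, 0, 0.00015, 0, 0, 0.1],
    [0, 0, 0.00015, 0, 0, 0.15],
    [0, 0, 0.00015, 0, 0, 0.15]
  ]
}}

```text
time_s: 6.4
tcp_pos: [0.5858, -0.1705, 0.1954]
eef_rot: [180.0, -0.0, 51.8]
contact_force: [-2.4, 2.9, 6.3]
gripper_width: 0.0429
gripper_force: 30.0
```

```bash
python3 -c "
from h import *
show()"
```

```text
t 6.4 j6 139.77 tcp [ 0.5858 -0.1705  0.1954] rpy [ 1.800e+02 -3.000e-02  5.184e+01] F [-2.4  2.9  6.3] M [1.115 0.893 0.088] w 0.0429 29.99428778886795 tq6 2.003
```

Request:
{"name": "carry_out", "arguments": {
  "targets": [
    [0, 0, 0.00015, 0, 0, 0.15],
    [0, 0, 0.00015, 0, 0, 0.15],
    [0, 0, 0.00015, 0, 0, 0.15],
    [0, 0, 0.00015, 0, 0, 0.15],
    [0, 0, 0.00015, 0, 0, 0.15]
  ]
}}

```text
time_s: 7.02
tcp_pos: [0.5862, -0.1711, 0.1951]
eef_rot: [180.0, -0.1, 6.8]
contact_force: [-1.2, -0.5, 4.3]
gripper_width: 0.0435
gripper_force: 30.0
```

Request:
{"name": "carry_out", "arguments": {
  "targets": [
    [0, 0, 0.00015, 0, 0, 0.15],
    [0, 0, 0.00015, 0, 0, 0.15],
    [0, 0, 0.00015, 0, 0, 0.15],
    [0, 0, 0.00015, 0, 0, 0.15],
    [0, 0, 0.00015, 0, 0, 0.15]
  ]
}}

```text
time_s: 7.65
tcp_pos: [0.586, -0.1718, 0.1947]
eef_rot: [180.0, -0.1, -38.2]
contact_force: [-2.3, -3.6, 3.5]
gripper_width: 0.0434
gripper_force: 30.0
```

```bash
python3 -c "
from h import *
show()"
```

```text
t 7.65 j6 49.77 tcp [ 0.586  -0.1718  0.1947] rpy [ 1.7997e+02 -7.0000e-02 -3.8180e+01] F [-2.3 -3.6  3.5] M [-1.178  0.303  0.127] w 0.0434 29.993763864040375 tq6 1.983
```

Request:
{"name": "carry_out", "arguments": {
  "targets": [
    [0, 0, 0.00015, 0, 0, 0.15],
    [0, 0, 0.00015, 0, 0, 0.15],
    [0, 0, 0.00015, 0, 0, 0.15],
    [0, 0, 0.00015, 0, 0, 0.15],
    [0, 0, 0.00015, 0, 0, 0.15]
  ]
}}

```text
time_s: 8.28
tcp_pos: [0.5854, -0.1721, 0.1943]
eef_rot: [180.0, -0.1, -83.2]
contact_force: [-2.6, -4.4, 4.9]
gripper_width: 0.0437
gripper_force: 30.0
```

```bash
python3 - <<'E'
from h import *
show()
import cv2
a=r.capture("side")
a=cv2.resize(a[110:170,280:355],(750,600),interpolation=3)[:,:,::-1]
cv2.imwrite("pics/s2.png",a)
E
```

```text
t 8.275 j6 4.77 tcp [ 0.5854 -0.1721  0.1943] rpy [ 1.7996e+02 -9.0000e-02 -8.3190e+01] F [-2.6 -4.4  4.9] M [-1.571  0.976  0.076] w 0.0437 29.99422699213028 tq6 1.983
```

View pics/s2.png

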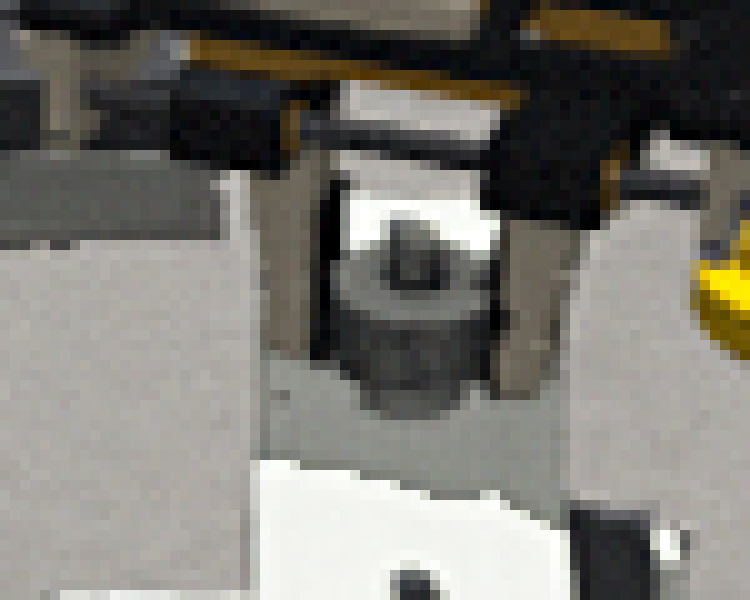

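The pads hold the nut's head at about (410,310), with the collar just below at (410,400). The mark is not visible. Continuing in smaller bites and watching the moment.

Request:
{"name": "carry_out", "arguments": {
  "targets": [
    [0, 0, 0.0001, 0, 0, 0.1],
    [0, 0, 0.0001, 0, 0, 0.1],
    [0, 0, 0.0001, 0, 0, 0.1],
    [0, 0, 0.0001, 0, 0, 0.1],
    [0, 0, 0.0001, 0, 0, 0.1]
  ]
}}

```text
time_s: 8.95
tcp_pos: [0.5849, -0.1721, 0.194]
eef_rot: [180.0, -0.1, -113.1]
contact_force: [-4.2, -2.8, 5.7]
gripper_width: 0.0433
gripper_force: 30.0
```

```bash
python3 -c "
from h import *
show()"
```

```text
t 8.95 j6 -25.13 tcp [ 0.5849 -0.1721  0.194 ] rpy [ 1.7996e+02 -1.1000e-01 -1.1309e+02] F [-4.2 -2.8  5.7] M [-1.287  1.563  0.082] w 0.0433 29.99744564294815 tq6 1.297
```

Request:
{"name": "carry_out", "arguments": {
  "targets": [
    [0, 0, 0.0001, 0, 0, 0.1],
    [0, 0, 0.0001, 0, 0, 0.1],
    [0, 0, 0.0001, 0, 0, 0.1],
    [0, 0, 0.0001, 0, 0, 0.1],
    [0, 0, 0.0001, 0, 0, 0.1]
  ]
}}

```text
time_s: 9.57
tcp_pos: [0.5845, -0.1718, 0.1938]
eef_rot: [180.0, -0.1, -143.1]
contact_force: [-6.8, -1.5, 6.8]
gripper_width: 0.0437
gripper_force: 30.0
```

```bash
python3 -c "
from h import *
show()"
```

```text
t 9.575 j6 -55.13 tcp [ 0.5845 -0.1718  0.1938] rpy [ 1.7998e+02 -1.4000e-01 -1.4309e+02] F [-6.8 -1.5  6.8] M [-0.788  2.113  0.084] w 0.0437 29.99738037586212 tq6 1.298
```

Request:
{"name": "carry_out", "arguments": {
  "targets": [
    [0, 0, 0.0001, 0, 0, 0.1],
    [0, 0, 0.0001, 0, 0, 0.1],
    [0, 0, 0.0001, 0, 0, 0.1],
    [0, 0, 0.0001, 0, 0, 0.1],
    [0, 0, 0.0001, 0, 0, 0.1]
  ]
}}

```text
time_s: 10.2
tcp_pos: [0.5843, -0.1714, 0.1935]
eef_rot: [-180.0, -0.1, -173.1]
contact_force: [-7.0, 0.6, 8.1]
gripper_width: 0.0435
gripper_force: 30.0
```

```bash
python3 -c "
from h import *
show()"
```

```text
t 10.2 j6 -85.13 tcp [ 0.5843 -0.1714  0.1935] rpy [-1.7998e+02 -1.4000e-01 -1.7308e+02] F [-7.   0.6  8.1] M [0.138 2.394 0.02 ] w 0.0435 29.997880160808563 tq6 1.299
```

Request:
{"name": "carry_out", "arguments": {
  "targets": [
    [0, 0, 0.0001, 0, 0, 0.1],
    [0, 0, 0.0001, 0, 0, 0.1],
    [0, 0, 0.0001, 0, 0, 0.1],
    [0, 0, 0.0001, 0, 0, 0.1],
    [0, 0, 0.0001, 0, 0, 0.1]
  ]
}}

```text
time_s: 10.82
tcp_pos: [0.5844, -0.1709, 0.1933]
eef_rot: [-179.9, -0.1, 156.9]
contact_force: [-7.5, 3.5, 9.1]
gripper_width: 0.0434
gripper_force: 30.0
```

```bash
python3 -c "
from h import *
show()"
```

```text
t 10.825 j6 -115.13 tcp [ 0.5844 -0.1709  0.1933] rpy [-1.7995e+02 -1.2000e-01  1.5693e+02] F [-7.5  3.5  9.1] M [0.917 2.431 0.115] w 0.0434 29.99797761440277 tq6 1.301
```

Request:
{"name": "carry_out", "arguments": {
  "targets": [
    [0, 0, 0.0001, 0, 0, 0.1],
    [0, 0, 0.0001, 0, 0, 0.1],
    [0, 0, 0.0001, 0, 0, 0.1],
    [0, 0, 0.0001, 0, 0, 0.1],
    [0, 0, 0.0001, 0, 0, 0.1]
  ]
}}

```text
time_s: 11.45
tcp_pos: [0.5847, -0.1706, 0.193]
eef_rot: [-179.9, -0.1, 126.9]
contact_force: [-5.3, 3.7, 9.1]
gripper_width: 0.0437
gripper_force: 30.0
```

```bash
python3 -c "
from h import *
show()"
```

```text
t 11.45 j6 -145.13 tcp [ 0.5847 -0.1706  0.193 ] rpy [-1.7993e+02 -8.0000e-02  1.2693e+02] F [-5.3  3.7  9.1] M [1.416 2.249 0.09 ] w 0.0437 29.997953474521637 tq6 1.303
```

No bottom yet after 309°, and j6 is near its limit. I'll open, turn back 204° and regrip.

Request:
{"name": "carry_out", "arguments": {
  "targets": [
    [0, 0, 0, 0, 0, 0],
    [0, 0, 0, 0, 0, 0],
    [0, 0, 0, 0, 0, 0],
    [0, 0, 0, 0, 0, 0],
    [0, 0, 0, 0, 0, 0]
  ],
  "hand": 1
}}

```text
time_s: 12.08
tcp_pos: [0.5858, -0.171, 0.1922]
eef_rot: [-180.0, -0.0, 127.1]
contact_force: [0.2, -0.1, -0.6]
gripper_width: 0.0856
gripper_force: 0.0
```

```bash
python3 -c "
from h import *
show(np.array([.5852,-.1711,.194]))"
```

```text
t 12.075 j6 -144.93 tcp [ 0.5858 -0.171   0.1922] rpy [-179.99   -0.    127.12] F [ 0.2 -0.1 -0.6] M [-0.104 -0.086 -0.031] w 0.0856 0.0 tq6 0.005
row units [ 0.0006 -0.0011 -0.0036]
```

Request:
{"name": "carry_out", "arguments": {
  "targets": [
    [0, 0, 0, 0, 0, -0.17],
    [0, 0, 0, 0, 0, -0.17],
    [0, 0, 0, 0, 0, -0.17],
    [0, 0, 0, 0, 0, -0.17],
    [0, 0, 0, 0, 0, -0.17]
  ]
}}

```text
time_s: 12.7
tcp_pos: [0.5858, -0.171, 0.1922]
eef_rot: [180.0, -0.0, 178.4]
contact_force: [-0.3, -0.0, -0.1]
gripper_width: 0.0876
gripper_force: 0.0
```

Request:
{"name": "carry_out", "arguments": {
  "targets": [
    [0, 0, 0, 0, 0, -0.17],
    [0, 0, 0, 0, 0, -0.17],
    [0, 0, 0, 0, 0, -0.17],
    [0, 0, 0, 0, 0, -0.17],
    [0, 0, 0, 0, 0, -0.17]
  ]
}}

```text
time_s: 13.32
tcp_pos: [0.5858, -0.171, 0.1922]
eef_rot: [180.0, -0.0, -130.5]
contact_force: [0.0, 0.7, -0.2]
gripper_width: 0.0875
gripper_force: 0.0
```

Request:
{"name": "carry_out", "arguments": {
  "targets": [
    [0, 0, 0, 0, 0, -0.17],
    [0, 0, 0, 0, 0, -0.17],
    [0, 0, 0, 0, 0, -0.17],
    [0, 0, 0, 0, 0, -0.17],
    [0, 0, 0, 0, 0, -0.17]
  ]
}}

```text
time_s: 13.95
tcp_pos: [0.5858, -0.171, 0.1922]
eef_rot: [180.0, 0.0, -79.5]
contact_force: [-0.3, -0.4, 0.1]
gripper_width: 0.0879
gripper_force: 0.0
```

Request:
{"name": "carry_out", "arguments": {
  "targets": [
    [0, 0, 0, 0, 0, -0.17],
    [0, 0, 0, 0, 0, -0.17],
    [0, 0, 0, 0, 0, -0.17],
    [0, 0, 0, 0, 0, -0.17],
    [0, 0, 0, 0, 0, 0]
  ]
}}

```text
time_s: 14.58
tcp_pos: [0.5859, -0.171, 0.1922]
eef_rot: [180.0, -0.0, -39.2]
contact_force: [-0.6, 0.5, -0.2]
gripper_width: 0.0878
gripper_force: 0.0
```

```bash
python3 - <<'E'
from h import *
show(np.array([.5852,-.1711,.194]))
E
```

```text
t 14.575 j6 48.8 tcp [ 0.5859 -0.171   0.1922] rpy [180.    -0.   -39.16] F [-0.6  0.5 -0.2] M [-0.038  0.104  0.021] w 0.0878 0.0 tq6 1.571
row units [-0.0009  0.001  -0.0035]
```

Request:
{"name": "carry_out", "arguments": {
  "targets": [
    [-0.001, 0.001, -0.001, 0, 0, 0],
    [0, 0, 0, 0, 0, 0],
    [0, 0, 0, 0, 0, 0],
    [0, 0, 0, 0, 0, 0],
    [0, 0, 0, 0, 0, 0]
  ],
  "hand": 0,
  "squeeze": 45
}}

```text
time_s: 15.2
tcp_pos: [0.585, -0.1711, 0.1927]
eef_rot: [180.0, 0.0, -39.1]
contact_force: [-3.5, -4.0, 1.1]
gripper_width: 0.0439
gripper_force: 41.9
```

```bash
python3 -c "
from h import *
show()"
```

```text
t 15.2 j6 48.85 tcp [ 0.585  -0.1711  0.1927] rpy [179.99   0.   -39.11] F [-3.5 -4.   1.1] M [-1.286  0.86   0.018] w 0.0439 41.93832457065582 tq6 -0.013
```

Request:
{"name": "carry_out", "arguments": {
  "targets": [
    [0, 0, 5e-05, 0, 0, 0.05],
    [0, 0, 5e-05, 0, 0, 0.05],
    [0, 0, 5e-05, 0, 0, 0.05],
    [0, 0, 5e-05, 0, 0, 0.05],
    [0, 0, 5e-05, 0, 0, 0.05]
  ]
}}

```text
time_s: 15.82
tcp_pos: [0.5851, -0.1711, 0.1926]
eef_rot: [180.0, 0.0, -54.2]
contact_force: [0.4, -0.6, 0.4]
gripper_width: 0.0433
gripper_force: 45.0
```

```bash
python3 -c "
from h import *
show()"
```

```text
t 15.825 j6 33.76 tcp [ 0.5851 -0.1711  0.1926] rpy [179.99   0.   -54.2 ] F [ 0.4 -0.6  0.4] M [-0.109  0.206  0.068] w 0.0433 44.9987268447876 tq6 0.609
```

Request:
{"name": "carry_out", "arguments": {
  "targets": [
    [0, 0, 5e-05, 0, 0, 0.05],
    [0, 0, 5e-05, 0, 0, 0.05],
    [0, 0, 5e-05, 0, 0, 0.05],
    [0, 0, 5e-05, 0, 0, 0.05],
    [0, 0, 5e-05, 0, 0, 0.05]
  ]
}}

```text
time_s: 16.45
tcp_pos: [0.5851, -0.1711, 0.1928]
eef_rot: [180.0, -0.0, -69.1]
contact_force: [-0.2, -3.0, 0.8]
gripper_width: 0.043
gripper_force: 45.0
```

```bash
python3 -c "
from h import *
show()"
```

```text
t 16.45 j6 18.84 tcp [ 0.5851 -0.1711  0.1928] rpy [ 1.7997e+02 -4.0000e-02 -6.9070e+01] F [-0.2 -3.   0.8] M [-0.731  0.302  1.29 ] w 0.043 44.998199343681335 tq6 -0.508
```

The moment jumped to 1.29 N m, so the nut has bottomed at about 335°. I'll ease back in fine steps and watch the moment to find the pad wind-up before counting the quarter turn.

Request:
{"name": "carry_out", "arguments": {
  "targets": [
    [0, 0, 0, 0, 0, 0.02],
    [0, 0, 0, 0, 0, 0]
  ]
}}

```text
time_s: 16.7
tcp_pos: [0.5852, -0.1713, 0.1929]
eef_rot: [180.0, -0.0, -70.2]
contact_force: [-1.2, -1.5, 3.7]
gripper_width: 0.0434
gripper_force: 45.0
```

```bash
python3 -c "
from h import *
show()"
```

```text
t 16.7 j6 17.72 tcp [ 0.5852 -0.1713  0.1929] rpy [ 1.800e+02 -4.000e-02 -7.022e+01] F [-1.2 -1.5  3.7] M [-0.57   0.572  1.027] w 0.0434 45.00036835670471 tq6 -1.194
```

Request:
{"name": "carry_out", "arguments": {
  "targets": [
    [0, 0, 0, 0, 0, -0.01],
    [0, 0, 0, 0, 0, 0]
  ]
}}

```text
time_s: 16.95
tcp_pos: [0.5852, -0.1713, 0.1928]
eef_rot: [-180.0, -0.0, -69.7]
contact_force: [-1.1, -2.9, 5.4]
gripper_width: 0.0431
gripper_force: 45.0
```

```bash
python3 -c "
from h import *
show()"
```

```text
t 16.95 j6 18.28 tcp [ 0.5852 -0.1713  0.1928] rpy [-1.7998e+02 -2.0000e-02 -6.9690e+01] F [-1.1 -2.9  5.4] M [-0.705  0.732  0.554] w 0.0431 45.00091731548309 tq6 -0.411
```

Request:
{"name": "carry_out", "arguments": {
  "targets": [
    [0, 0, 0, 0, 0, -0.01],
    [0, 0, 0, 0, 0, 0]
  ]
}}

```text
time_s: 17.2
tcp_pos: [0.5852, -0.1713, 0.1928]
eef_rot: [-180.0, -0.0, -69.1]
contact_force: [-1.8, -1.9, 4.8]
gripper_width: 0.0432
gripper_force: 45.0
```

```bash
python3 -c "
from h import *
show()"
```

```text
t 17.2 j6 18.85 tcp [ 0.5852 -0.1713  0.1928] rpy [-1.7998e+02 -1.0000e-02 -6.9120e+01] F [-1.8 -1.9  4.8] M [-0.745  0.711  0.041] w 0.0432 45.00131070613861 tq6 0.046
```

Request:
{"name": "carry_out", "arguments": {
  "targets": [
    [0, 0, 0, 0, 0, -0.01],
    [0, 0, 0, 0, 0, 0]
  ]
}}

```text
time_s: 17.45
tcp_pos: [0.5852, -0.1713, 0.1928]
eef_rot: [-180.0, -0.0, -68.5]
contact_force: [-1.8, -1.7, 5.4]
gripper_width: 0.0435
gripper_force: 45.0
```

```bash
python3 -c "
from h import *
show()"
```

```text
t 17.45 j6 19.45 tcp [ 0.5852 -0.1713  0.1928] rpy [-1.7998e+02 -1.0000e-02 -6.8530e+01] F [-1.8 -1.7  5.4] M [-0.802  0.833 -0.016] w 0.0435 45.001158714294434 tq6 0.052
```

The zero-moment point at the stop is yaw ≈ -69.05°, so the quarter-turn target is yaw ≈ +20.9°.

Request:
{"name": "carry_out", "arguments": {
  "targets": [
    [0, 0, -0.0001, 0, 0, -0.1],
    [0, 0, -0.0001, 0, 0, -0.1],
    [0, 0, -0.0001, 0, 0, -0.1],
    [0, 0, -0.0001, 0, 0, -0.1],
    [0, 0, -0.0001, 0, 0, -0.1]
  ]
}}

```text
time_s: 18.08
tcp_pos: [0.5852, -0.1713, 0.1931]
eef_rot: [-180.0, -0.0, -38.3]
contact_force: [-1.6, -1.7, 5.2]
gripper_width: 0.0435
gripper_force: 45.0
```

```bash
python3 -c "
from h import *
show()"
```

```text
t 18.075 j6 49.63 tcp [ 0.5852 -0.1713  0.1931] rpy [-1.7998e+02 -3.0000e-02 -3.8340e+01] F [-1.6 -1.7  5.2] M [-0.841  0.712 -0.079] w 0.0435 45.000261068344116 tq6 -1.292
```

Request:
{"name": "carry_out", "arguments": {
  "targets": [
    [0, 0, -0.0001, 0, 0, -0.1],
    [0, 0, -0.0001, 0, 0, -0.1],
    [0, 0, -0.0001, 0, 0, -0.1],
    [0, 0, -0.0001, 0, 0, -0.1],
    [0, 0, -0.0001, 0, 0, -0.1]
  ]
}}

```text
time_s: 18.7
tcp_pos: [0.5853, -0.1713, 0.1934]
eef_rot: [-180.0, -0.0, -8.3]
contact_force: [-1.2, -1.5, 4.9]
gripper_width: 0.0433
gripper_force: 45.0
```

Request:
{"name": "carry_out", "arguments": {
  "targets": [
    [0, 0, -0.0001, 0, 0, -0.1],
    [0, 0, -0.0001, 0, 0, -0.1],
    [0, 0, -0.0001, 0, 0, -0.1],
    [0, 0, -0.0001, 0, 0, -0.1],
    [0, 0, 0, 0, 0, 0]
  ]
}}

```text
time_s: 19.32
tcp_pos: [0.5853, -0.1712, 0.1935]
eef_rot: [180.0, -0.0, 15.6]
contact_force: [-0.8, -1.7, 4.2]
gripper_width: 0.043
gripper_force: 45.0
```

```bash
python3 -c "
from h import *
show()"
```

```text
t 19.325 j6 103.53 tcp [ 0.5853 -0.1712  0.1935] rpy [ 1.7999e+02 -3.0000e-02  1.5560e+01] F [-0.8 -1.7  4.2] M [-0.865  0.66   0.059] w 0.043 45.000643730163574 tq6 0.605
```

Request:
{"name": "carry_out", "arguments": {
  "targets": [
    [0, 0, -0.0001, 0, 0, -0.045],
    [0, 0, 0, 0, 0, -0.045],
    [0, 0, 0, 0, 0, 0],
    [0, 0, 0, 0, 0, 0],
    [0, 0, 0, 0, 0, 0]
  ]
}}

```text
time_s: 19.95
tcp_pos: [0.5853, -0.1712, 0.1936]
eef_rot: [180.0, -0.0, 20.9]
contact_force: [-0.7, -2.4, 5.6]
gripper_width: 0.0433
gripper_force: 45.0
```

```bash
python3 - <<'E'
from h import *
show()
import cv2
a=r.capture("side")
cv2.imwrite("pics/s3.png",cv2.resize(a[90:240,220:400],(720,600),interpolation=3)[:,:,::-1])
E
```

```text
t 19.95 j6 108.85 tcp [ 0.5853 -0.1712  0.1936] rpy [ 1.7998e+02 -3.0000e-02  2.0880e+01] F [-0.7 -2.4  5.6] M [-0.866  0.635  0.083] w 0.0433 45.00122129917145 tq6 -0.076
```

View pics/s3.png

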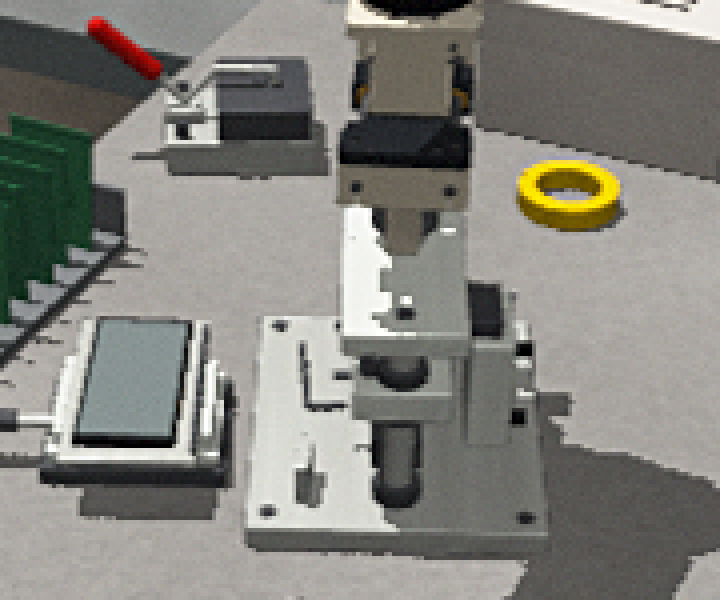

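The gripper still holds the nut at about (405,230). The screen (135,380), hex key (315,380) and gauge block (308,480) look undisturbed. The yaw change from the stop is 89.9°, so I'm handing in.

```bash
python3 -c "
from plant import r;print(r.close_job())"
```

```text
the job is handed in; nothing more can be done
None
```

I screwed the nut down until it went solid on the bridge, backed it off about 90°, and handed in at about 20 s with the gripper still holding it still at 45 N; the screen, gauge block and hex key look undisturbed in the last picture, but the tweezers and screwdriver were out of view.

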